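Lay the cracked handset in the repair tray

ROBOT

A 6-joint arm with a two-finger parallel gripper is mounted at the origin on the work surface; the furniture and walls round the work are solid. World frame = base frame: x ahead of the robot, y to its left, z up, the work surface at z = 0. Lengths are in m, angles in degrees, forces in N, time in s.
With the tool pointing down it reaches from about 0.4 to 0.825 m from the base axis. Payload 7 kg.
Tool frame: the origin (TCP) lies midway between the tips of the shut fingers; the grasp point (between the pads) lies 19 mm behind it (ctrl.hold_point_z is the distance from the TCP to the grasp point, in m); z points along the fingers, y is the line along which they close (so a half turn about z gives the same grasp; the last joint's range is limited). The gripper opens to 88 mm and grips with 3 to 60 N. Pads are 19 mm wide; open, the fingers measure 130 mm over their backs; the gripper's body (78 mm by 193 mm) begins 47 mm behind the grasp point.
Start: joints at [-58.894, 20.546, 0.682, 0, -70.136, -16.507], TCP at [0.17, -0.653, 0.227] pointing down, gripper open.
Joint ranges: [-176.03, 176.03], [-82.01, 121.73], [-58.28, 71.71], [-173.87, 95.51], [-174.79, -0.11], [-173.66, 173.66]. Speed limits (degrees/s): [136.94, 136.94, 172.46, 180, 180, 180].

INTERFACE

Orientations are given as [roll, pitch, yaw] about the fixed x, y, z axes, in that order (R = Rz(yaw) Ry(pitch) Rx(roll)).
In Python, from plant import ctrl gives the robot as it stands.
- The arm moves only by the tool apply_moves, never from a script. Its argument "deltas" is a list of rows, each an object with "fingers": the finger opening in mm, from 0 to 87.6; "delta_pos": the shift along the tool's x, y, z in mm, a list of three; "angular": the turn, a rotation vector about the tool's x, y, z in degrees, a list of three. A call has 1 to 10 rows; each row is the pose to reach, as a shift and turn from the pose commanded when the call began, along the tool's axes at that moment; what a row does not reach only later rows make up. A row lasts 1/10 s, in which the tool goes at most 50 mm and 8.59 degrees, less where a joint would pass 70% of its speed; a pose out of reach is approached as far as the arm can. A call with a gripper value outside its range is refused whole. The fingers move at their own pace and stop on an object; the grip force is fixed at half the most. Time passes only in rows, so rows that repeat a pose let the fingers close. It gives the time, the measured TCP pose, the force, the opening and the grip force at its end, in the units of the state.
- ctrl.get_obs(): the state, without advancing time (a new reading comes with each control period).
- ctrl.snapshot(name): name is "side" or "top"; returns the picture (400x640x3 uint8, red, green, blue); there is no depth.
- ctrl.camera_params(name): a dict with "fx", "fy", "cx", "cy" (pixels), "dist_coeffs" ([k1, k2, p1, p2, k3] as OpenCV has them; the pictures are not rectified), "cam_to_world" (4x4, takes a point from camera to world coordinates). Camera axes: x right, y up, looking along -z (the intrinsics and any distortion apply to the point x, -y, -z); pixel columns grow to the right and rows downward; lengths in m; the calibration is good to about 2 mm. A picture is of the moment at which its call begins. camera_params takes no time and is no camera call.
- ctrl.close_job(): hands the job in; it is judged then, once.
The state is a dict: "clock": time; "joint_pos": joint angles; "qvel": joint speeds; "tau": joint torques, N m; "tool_pos": TCP position; "orientation": TCP orientation; "force": force on the tool from outside, world axes, zero at the start; "moment": the same for the moment, N m; "opening": finger opening in m; "gripper_force": force on a finger pad.
Only numpy, scipy, OpenCV 4.12 (cv2) and the standard library are available. Lean on these libraries where they do the work, as an engineer would, in place of code of your own. Each camera call takes 0.05 s, during which the arm holds its last target. There are 200 camera calls.

TASK

The case of the silver handset is cracked: take it by its two long sides with a light grip (no more than about 35 N from each finger) and lay it gently, face up, in the middle of the blue-lined repair tray with its length along the tray's length, either way round. Set it down before you let go, do not press it down, and leave the black power adapter where it is.

Things in the scene. Friction and masses are not known exactly. Their poses are not given: they have to be found in the camera images.
- handset: The silver-grey handset with a small screen and speaker grille, 125 x 55 x 22 mm, about 0.14 kg, lying face up. Origin: centre of its underside. x runs along its length, z up through its face. The case body to grip is 54 mm wide in y (y -26 to +28 mm), 20 mm high and has upright long sides; its cracked case stands a grip of 35 N from each finger, but breaks above 40 N from each (80 N added).
- tray: The repair tray, fixed to the table: a shallow grey open tray, 180 (x) x 160 (y) mm outside, 20 mm high (rim bead to 23 mm), walls 5 mm, with a blue lining on which the handset shall lie; the lining's top is 9 mm above the tray's underside. Origin: centre of its underside; x along its length, z up. Inside it is 170 x 150 mm.
- adapter: The black power adapter, 108 x 50 x 28 mm, loose on the table near the handset; a bystander. Origin: centre of its underside, x along its length. It and the handset may swap places.

How it is judged (in metres and radians):
At the end, for the whole second after the job is handed in: The handset lies flat, face up and still on the tray's lining, its centre within 20 mm of the tray's centre along and across, its length within 0.2 rad (11 degrees) of the tray's length (x of handset in the frame of tray between -0.02 and 0.02 m and y of handset in the frame of tray between -0.02 and 0.02 m and z of handset in the frame of tray below 0.013 m and angle between handset's own z axis and vertical below 0.1 rad and angle between the x axis of handset and the x axis of tray, either way round below 0.2 rad and linear speed of handset below 0.02 m/s); the robot touches nothing.
It fails at once if the handset is squeezed or pushed by the fingers with more than 80 N, both fingers added (40 N from each) (contact force between the fingers and handset above 80 N).
It fails at once if the handset is dropped or pressed onto the tray with more than 30 N (contact force between handset and tray above 30 N).
It fails at once if the handset is let go more than 15 mm above the tray's lining (contact force between the fingers and handset below 0.05 N and z of handset in the frame of tray above 0.024 m).
It fails at once if the black power adapter is moved by more than 20 mm (distance of adapter from where it was at the start of the episode above 0.02 m).
It also fails if it takes over 38 s, if anything falls off the work surface, if the arm or the gripper's body presses on something with over 40 N, if the wrist force passes 120 N, or if a joint passes its speed limit or range.

## Working session

There is one attempt and no reset: what is moved stays moved. The work goes in short steps, Python scripts to look and compute and a tool call to move; the robot and the scene stay as the last step left them, time stands still between calls to the robot, and variables do not carry over. Pictures are saved under pics/ and viewed, at most 10 in all, crops included, and the job is handed in when it is done.

Besides the shell and the picture viewer there is one more tool, called after "Emit:" in YAML: its name, and indented under it one key for each argument. apply_moves: Moves the arm, as the interface text tells. Its arguments: {"type":"object","properties":{"deltas":{"type":"array"}},"required":["deltas"]}

```bash
ls; mkdir -p pics; python3 - <<'E'
from plant import ctrl
import cv2, numpy as np
for n in ("side","top"):
    im=ctrl.snapshot(n); cv2.imwrite(f"pics/{n}0.png",im[:,:,::-1])
    p=ctrl.camera_params(n); print(n,{k:np.round(v,4).tolist() for k,v in p.items()})
print(ctrl.get_obs(), ctrl.hold_point_z)
E
```

```text
pics
side {'fx': 365.2516, 'fy': 365.2516, 'cx': 314.2294, 'cy': 201.0591, 'dist_coeffs': [-0.0541, 0.0, 0.0, 0.0, 0.0], 'cam_to_world': [[-0.98, 0.0907, -0.177, 0.317], [-0.198, -0.5271, 0.8264, 0.7245], [-0.0183, 0.845, 0.5345, 0.476], [0.0, 0.0, 0.0, 1.0]]}
top {'fx': 386.37, 'fy': 386.37, 'cx': 319.3813, 'cy': 196.4863, 'dist_coeffs': [-0.0749, 0.0, 0.0, 0.0, 0.0], 'cam_to_world': [[-0.0155, 0.994, -0.1079, 0.3457], [-0.9997, -0.0175, -0.0176, 0.0191], [-0.0194, 0.1076, 0.994, 0.8964], [0.0, 0.0, 0.0, 1.0]]}
{'clock': 0.1, 'joint_pos': array([-5.88938086e+01,  2.05865165e+01,  6.39727003e-01, -1.79246826e-02,
       -7.01362715e+01, -1.65050785e+01]), 'qvel': array([-0.00300283, -0.09894097,  0.20767178,  0.05652732, -0.07017418,
       -0.02764987]), 'tau': array([-6.92234153e-04, -5.84165668e+01,  2.93750417e+01,  7.01552331e+00,
        1.01572357e-02, -7.09956612e-05]), 'tool_pos': array([ 0.17000452, -0.65279068,  0.22573033]), 'orientation': array([ 1.79915574e+02, -7.44281533e-03, -1.65404984e+02]), 'force': array([-0.26332644, -0.30857946, -0.18834835]), 'moment': array([ 0.03195705,  0.02291105, -0.01248088]), 'gripper_force': 0.0, 'opening': 0.08773812313523642} 0.0188
```

View pics/side0.png

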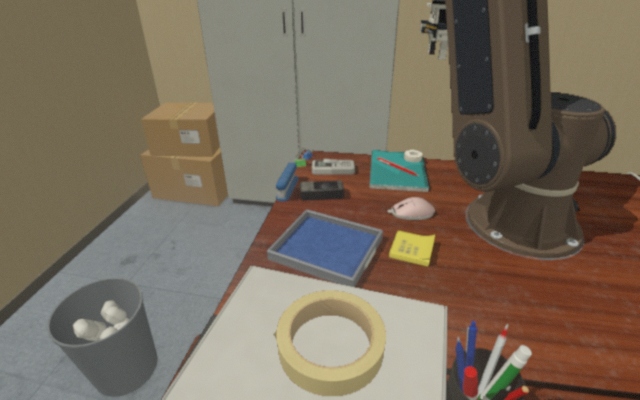

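View pics/top0.png

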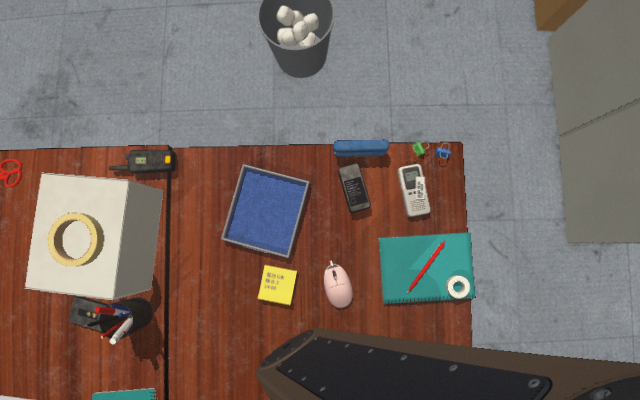

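The side view shows the handset at about (333,167), the adapter at (322,189) and the tray at (327,246). In the top view the handset is at about (414,190), the adapter at (354,188) and the tray at (266,211). Next I'll mask and measure them.

```bash
cat > h.py <<'E'
from plant import ctrl
import cv2, numpy as np
def ray(n,px):
    p=ctrl.camera_params(n); K=np.array([[p['fx'],0,p['cx']],[0,p['fy'],p['cy']],[0,0,1]])
    u=cv2.undistortPoints(np.float64(px).reshape(-1,1,2),K,np.array(p['dist_coeffs'])).reshape(-1,2)
    T=np.array(p['cam_to_world']); d=np.c_[u[:,0],-u[:,1],-np.ones(len(u))]@T[:3,:3].T
    return T[:3,3],d
def plane(n,px,z):
    o,d=ray(n,px); return o+d*((z-o[2])/d[:,2])[:,None]
def tri(a,b):   # top px, side px -> midpoints, gaps
    o1,d1=ray('top',a); o2,d2=ray('side',b); out=[]
    for e,f in zip(d1,d2):
        s=np.linalg.lstsq(np.c_[e,-f],o2-o1,rcond=None)[0]; P,Q=o1+s[0]*e,o2+s[1]*f
        out.append(np.r_[(P+Q)/2,np.linalg.norm(P-Q)])
    return np.array(out)
def big(mask,roi):
    x0,y0,x1,y1=roi; m=np.zeros_like(mask); m[y0:y1,x0:x1]=mask[y0:y1,x0:x1]
    cs=cv2.findContours(m,cv2.RETR_EXTERNAL,cv2.CHAIN_APPROX_NONE)[0]
    return max(cs,key=cv2.contourArea)
E
python3 - <<'E'
from h import *
R={}
for n in('top','side'):
    im=cv2.imread(f'pics/{n}0.png'); hsv=cv2.cvtColor(im,cv2.COLOR_BGR2HSV)
    roi={'top':(210,150,320,270),'side':(255,200,400,290)}[n]
    blue=cv2.inRange(hsv,(100,80,40),(130,255,255))
    c=big(blue,roi); q=cv2.boxPoints(cv2.minAreaRect(c)) if n=='top' else cv2.approxPolyDP(c,8,True)[:,0].astype(float)
    print(n,'lining',cv2.contourArea(c),np.round(q,1).tolist()); print(plane(n,q,.009).round(4).tolist())
    roi={'top':(392,155,440,225),'side':(305,152,362,180)}[n]
    s=((hsv[:,:,1]<70)&(hsv[:,:,2]>70)).astype(np.uint8)*255
    c=big(s,roi); q=cv2.boxPoints(cv2.minAreaRect(c)); print('handset',cv2.contourArea(c),q.round(1).tolist())
    if n=='top': print(plane(n,q,.02).round(4).tolist())
im=cv2.imread('pics/top0.png')[130:280,210:470]; a=cv2.resize(im,(780,450),interpolation=cv2.INTER_CUBIC); cv2.imwrite('pics/ctop.png',a)
im=cv2.imread('pics/side0.png')[145:290,255:405]; cv2.imwrite('pics/cside.png',cv2.resize(im,(600,580),interpolation=cv2.INTER_CUBIC))
E
```

```text
top lining 4447.5 [[225.60000610351562, 237.39999389648438], [244.89999389648438, 166.89999389648438], [305.79998779296875, 183.5], [286.6000061035156, 254.0]]
[[0.351, 0.2526, 0.009], [0.515, 0.2086, 0.009], [0.4729, 0.0659, 0.009], [0.3114, 0.1118, 0.009]]
handset 1158.5 [[396.5, 167.3000030517578], [421.1000061035156, 162.39999389648438], [431.1000061035156, 212.60000610351562], [406.5, 217.5]]
[[0.5052, -0.1437, 0.02], [0.5158, -0.2011, 0.02], [0.3995, -0.2189, 0.02], [0.3894, -0.1622, 0.02]]
side lining 3231.5 [[278.0, 249.0], [351.0, 275.0], [375.0, 236.0], [308.0, 217.0]]
[[0.5073, 0.1895, 0.009], [0.3563, 0.2367, 0.009], [0.3207, 0.1137, 0.009], [0.4721, 0.0702, 0.009]]
handset 560.5 [[311.0, 159.0], [355.0, 159.0], [355.0, 174.0], [311.0, 174.0]]
```

View pics/ctop.png

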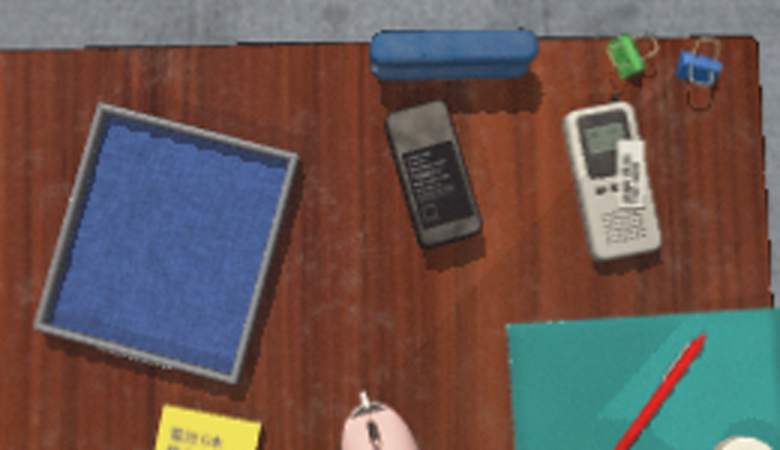

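View pics/cside.png

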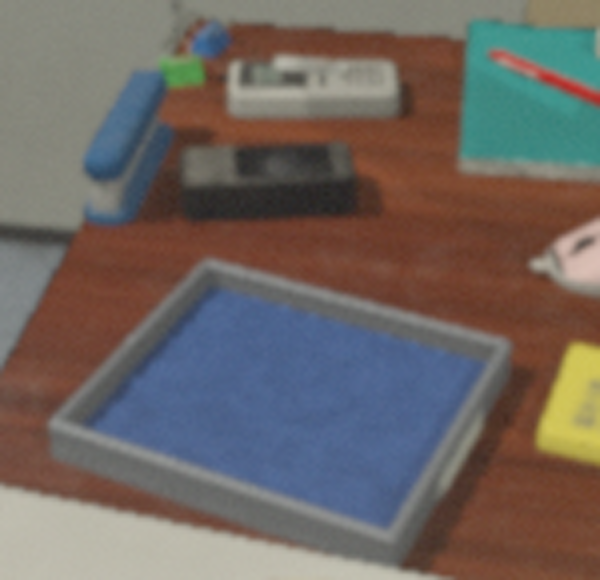

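```bash
python3 - <<'E'
from h import *
t=lambda *c:np.array(c)
tray=tri([(244.3,165),(309,182),(288.7,257),(222.7,239)],[(268.3,252.5),(307,211),(382,231.3),(353.3,282)])
print('tray rim',tray.round(4).tolist(),tray.mean(0).round(4))
a=tri([(245,167),(305.8,183.5),(286.6,254),(225.6,237.4)],[(278,249),(308,217),(375,236),(351,275)]); print('lining',a.round(4).tolist())
# handset top-face corners: (+x+y),(+x-y),(-x-y),(-x+y)
hs=tri([(398.5,167.5),(420.5,164),(430,212),(408.5,216.5)],[(313,168.3),(313.3,160.5),(353.3,160.5),(354.3,169.3)])
print('handset',hs.round(4).tolist(),hs.mean(0).round(4))
ad=tri([(339.2,168),(358.5,164),(370.3,207),(351,212)],[(301,189.3),(302.5,182),(342.5,181.3),(343.8,190)])
print('adapter',ad.round(4).tolist())
for q in(tray,hs): v=q[0]+q[1]-q[2]-q[3]; print('yaw',np.degrees(np.arctan2(v[1],v[0])))
T=ctrl.get_obs(); print(T['tool_pos'],T['orientation'])
E
```

```text
tray rim [[0.5196, 0.2091, 0.0142, 0.0024], [0.476, 0.0582, 0.0166, 0.0017], [0.3061, 0.1061, 0.0173, 0.0025], [0.3486, 0.2582, 0.0137, 0.0027]] [0.4126 0.1579 0.0155 0.0023]
lining [[0.5071, 0.2044, 0.0224, 0.0099], [0.4732, 0.066, 0.006, 0.0002], [0.316, 0.1119, 0.0079, 0.0094], [0.353, 0.2496, 0.0214, 0.0045]]
handset [[0.5053, -0.1489, 0.0172, 0.0003], [0.5141, -0.2007, 0.0151, 0.0023], [0.4017, -0.2174, 0.0161, 0.0011], [0.393, -0.1681, 0.0138, 0.0022]] [ 0.4535 -0.1838  0.0155  0.0015]
adapter [[0.5053, -0.0114, 0.03, 0.0025], [0.5134, -0.0562, 0.0249, 0.0001], [0.4148, -0.0804, 0.0226, 0.0005], [0.4049, -0.0363, 0.0237, 0.002]]
yaw -15.89192272705723
yaw 9.080728303855835
[ 0.17000452 -0.65279068  0.22573033] [ 1.79915574e+02 -7.44281533e-03 -1.65404984e+02]
```

Emit:
apply_moves:
  deltas:
    - {"fingers": 87, "delta_pos": [-10, 10, 2], "angular": [0, 0, 0]}
    - {"fingers": 87, "delta_pos": [-35, 34, 6], "angular": [0, 0, 1]}
    - {"fingers": 87, "delta_pos": [-68, 66, 12], "angular": [0, 0, 1.5]}
    - {"fingers": 87, "delta_pos": [-101, 99, 18], "angular": [0, 0, 2]}
    - {"fingers": 87, "delta_pos": [-134, 131, 24], "angular": [0, 0, 2.5]}
    - {"fingers": 87, "delta_pos": [-167, 163, 30], "angular": [0, 0, 3]}
    - {"fingers": 87, "delta_pos": [-200, 196, 36], "angular": [0, 0, 3.5]}
    - {"fingers": 87, "delta_pos": [-233, 228, 42], "angular": [0, 0, 4]}
    - {"fingers": 87, "delta_pos": [-266, 260, 48], "angular": [0, 0, 5]}
    - {"fingers": 87, "delta_pos": [-299, 293, 54], "angular": [0, 0, 5.7]}

```text
clock: 1.1
tool_pos: [0.3859, -0.292, 0.1723]
orientation: [-180.0, 0.0, -171.1]
force: [2.2, -1.0, 0.3]
opening: 0.0869
gripper_force: 0.0
```

Emit:
apply_moves:
  deltas:
    - {"fingers": 87, "delta_pos": [-28, 32, 20], "angular": [0, 0, 0]}
    - {"fingers": 87, "delta_pos": [-52, 60, 40], "angular": [0, 0, 0]}
    - {"fingers": 87, "delta_pos": [-70, 82, 56], "angular": [0, 0, 0]}
    - {"fingers": 87, "delta_pos": [-80, 93, 67], "angular": [0, 0, 0]}
    - {"fingers": 87, "delta_pos": [-83, 97, 72], "angular": [0, 0, 0]}
    - {"fingers": 87, "delta_pos": [-83, 97, 72], "angular": [0, 0, 0]}
    - {"fingers": 87, "delta_pos": [-83, 97, 72], "angular": [0, 0, 0]}

```text
clock: 1.8
tool_pos: [0.4523, -0.1862, 0.1009]
orientation: [-180.0, 0.0, -171.1]
force: [0.7, 0.3, 0.3]
opening: 0.0869
gripper_force: 0.0
```

```bash
python3 - <<'E'
from h import *
for n,(x,y,w,h) in(('side',(250,100,160,120)),):
    im=ctrl.snapshot(n); c=im[y:y+h,x:x+w,::-1]; cv2.imwrite(f'pics/{n}1.png',cv2.resize(c,None,fx=5,fy=5,interpolation=cv2.INTER_CUBIC))
o=ctrl.get_obs(); print(o['tool_pos'],o['orientation'],o['force'],o['joint_pos'])
E
```

```text
[ 0.45238849 -0.18637971  0.10110087] [-1.79987457e+02  3.20440420e-02 -1.71152925e+02] [ 0.71995216  0.00249107 -0.53862555] [ 6.94819926e-01  1.02176319e+01 -3.20381426e+01  1.06418401e-02
 -4.77107272e+01 -8.18549071e+01]
```

View pics/side1.png

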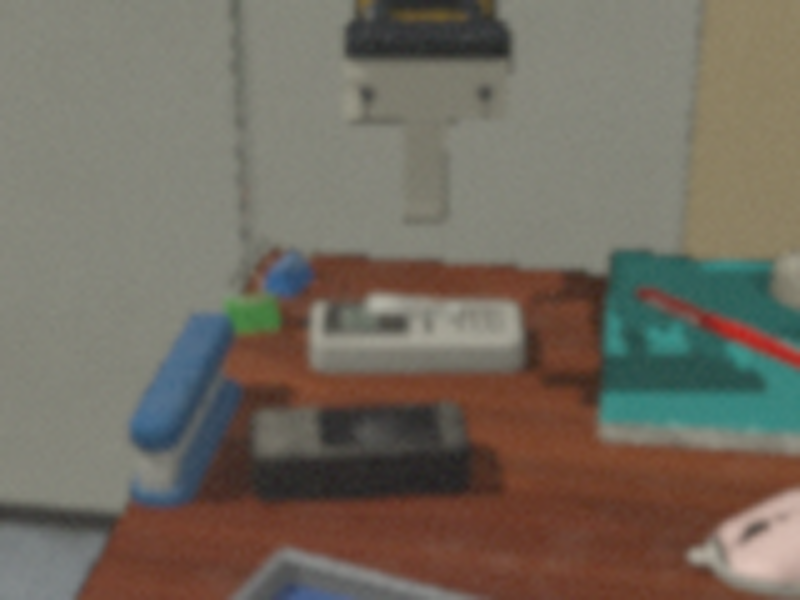

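The side view has the fingertip over the middle of the handset: tip at crop pixel (425,220), handset at (417,335). I'll correct 3 mm in y and go down.

Emit:
apply_moves:
  deltas:
    - {"fingers": 87, "delta_pos": [0, 1, 8], "angular": [0, 0, 0]}
    - {"fingers": 87, "delta_pos": [-1, 2, 24], "angular": [0, 0, 0]}
    - {"fingers": 87, "delta_pos": [-1, 3, 42], "angular": [0, 0, 0]}
    - {"fingers": 87, "delta_pos": [-1, 3, 58], "angular": [0, 0, 0]}
    - {"fingers": 87, "delta_pos": [-1, 3, 72], "angular": [0, 0, 0]}
    - {"fingers": 87, "delta_pos": [-1, 3, 83], "angular": [0, 0, 0]}
    - {"fingers": 87, "delta_pos": [-1, 3, 90], "angular": [0, 0, 0]}
    - {"fingers": 87, "delta_pos": [-1, 3, 94], "angular": [0, 0, 0]}
    - {"fingers": 87, "delta_pos": [-1, 3, 96], "angular": [0, 0, 0]}
    - {"fingers": 87, "delta_pos": [-1, 3, 96], "angular": [0, 0, 0]}

```text
clock: 2.85
tool_pos: [0.4533, -0.1825, 0.0047]
orientation: [-180.0, 0.0, -171.1]
force: [-0.1, -0.0, -0.5]
opening: 0.0869
gripper_force: 0.0
```

```bash
python3 - <<'E'
from h import *
im=ctrl.snapshot('top'); cv2.imwrite('pics/top2.png',cv2.resize(im[130:260,310:480,::-1],None,fx=4,fy=4,interpolation=cv2.INTER_CUBIC))
o=ctrl.get_obs(); print(o['tool_pos'],o['orientation'],o['force'])
E
```

```text
[ 0.45338457 -0.18253856  0.00486664] [-1.79992336e+02  2.98363632e-02 -1.71097331e+02] [ 0.95222107 -0.40942303  0.41399236]
```

View pics/top2.png

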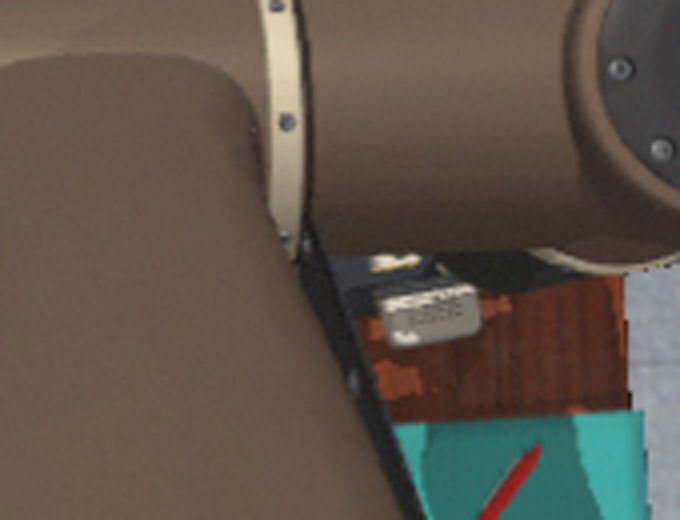

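The arm hides most of the top view. The near end of the handset, at about (430,320) in the crop, hasn't moved. I'll close slowly.

Emit:
apply_moves:
  deltas:
    - {"fingers": 80, "delta_pos": [0, 0, 0], "angular": [0, 0, 0]}
    - {"fingers": 74, "delta_pos": [0, 0, 0], "angular": [0, 0, 0]}
    - {"fingers": 68, "delta_pos": [0, 0, 0], "angular": [0, 0, 0]}
    - {"fingers": 64, "delta_pos": [0, 0, 0], "angular": [0, 0, 0]}
    - {"fingers": 61, "delta_pos": [0, 0, 0], "angular": [0, 0, 0]}
    - {"fingers": 59, "delta_pos": [0, 0, 0], "angular": [0, 0, 0]}
    - {"fingers": 57, "delta_pos": [0, 0, 0], "angular": [0, 0, 0]}
    - {"fingers": 55, "delta_pos": [0, 0, 0], "angular": [0, 0, 0]}
    - {"fingers": 54, "delta_pos": [0, 0, 0], "angular": [0, 0, 0]}
    - {"fingers": 53, "delta_pos": [0, 0, 0], "angular": [0, 0, 0]}

```text
clock: 3.9
tool_pos: [0.4531, -0.1824, 0.0046]
orientation: [180.0, 0.0, -171.1]
force: [1.0, 1.1, 0.6]
opening: 0.0536
gripper_force: 30.0
```

Emit:
apply_moves:
  deltas:
    - {"fingers": 52, "delta_pos": [0, 0, 0], "angular": [0, 0, 0]}
    - {"fingers": 50, "delta_pos": [0, 0, 0], "angular": [0, 0, 0]}
    - {"fingers": 50, "delta_pos": [0, 0, -3], "angular": [0, 0, 0]}
    - {"fingers": 50, "delta_pos": [0, 0, -8], "angular": [0, 0, 0]}
    - {"fingers": 50, "delta_pos": [0, 0, -16], "angular": [0, 0, 0]}
    - {"fingers": 50, "delta_pos": [0, 0, -28], "angular": [0, 0, 0]}
    - {"fingers": 50, "delta_pos": [0, 0, -42], "angular": [0, 0, 0]}
    - {"fingers": 50, "delta_pos": [0, 0, -56], "angular": [0, 0, 0]}
    - {"fingers": 50, "delta_pos": [0, 0, -70], "angular": [0, 0, 0]}
    - {"fingers": 50, "delta_pos": [0, 0, -84], "angular": [0, 0, 0]}

```text
clock: 4.9
tool_pos: [0.4531, -0.1825, 0.0899]
orientation: [-180.0, 0.0, -171.1]
force: [0.3, 0.5, -0.6]
opening: 0.0537
gripper_force: 30.0
```

Emit:
apply_moves:
  deltas:
    - {"fingers": 50, "delta_pos": [0, 3, -8], "angular": [0, 0, 0]}
    - {"fingers": 50, "delta_pos": [0, 10, -14], "angular": [0, 0, 1]}
    - {"fingers": 50, "delta_pos": [-1, 22, -17], "angular": [0, 0, 2]}
    - {"fingers": 50, "delta_pos": [-1, 40, -18], "angular": [0, 0, 3]}
    - {"fingers": 50, "delta_pos": [-2, 61, -18], "angular": [0, 0, 5]}
    - {"fingers": 50, "delta_pos": [-3, 83, -18], "angular": [0, 0, 7]}
    - {"fingers": 50, "delta_pos": [-4, 105, -18], "angular": [0, 0, 9]}
    - {"fingers": 50, "delta_pos": [-5, 127, -18], "angular": [0, 0, 11]}
    - {"fingers": 50, "delta_pos": [-5, 149, -18], "angular": [0, 0, 13]}
    - {"fingers": 50, "delta_pos": [-6, 171, -18], "angular": [0, 0, 15]}

```text
clock: 5.9
tool_pos: [0.4321, -0.0117, 0.1068]
orientation: [180.0, 0.0, 173.8]
force: [0.4, 0.0, -0.8]
opening: 0.0537
gripper_force: 30.0
```

Emit:
apply_moves:
  deltas:
    - {"fingers": 50, "delta_pos": [5, 22, 0], "angular": [0, 0, 2]}
    - {"fingers": 50, "delta_pos": [10, 44, 0], "angular": [0, 0, 4]}
    - {"fingers": 50, "delta_pos": [15, 66, 0], "angular": [0, 0, 5]}
    - {"fingers": 50, "delta_pos": [20, 88, 0], "angular": [0, 0, 6]}
    - {"fingers": 50, "delta_pos": [25, 109, 0], "angular": [0, 0, 7]}
    - {"fingers": 50, "delta_pos": [29, 128, 0], "angular": [0, 0, 8]}
    - {"fingers": 50, "delta_pos": [33, 144, 0], "angular": [0, 0, 8.7]}
    - {"fingers": 50, "delta_pos": [36, 157, 0], "angular": [0, 0, 9]}
    - {"fingers": 50, "delta_pos": [38, 164, 0], "angular": [0, 0, 9.4]}
    - {"fingers": 50, "delta_pos": [38, 165, 0], "angular": [0, 0, 9.4]}

```text
clock: 6.9
tool_pos: [0.4122, 0.156, 0.1067]
orientation: [180.0, 0.0, 164.5]
force: [-0.2, 0.3, -1.6]
opening: 0.0534
gripper_force: 30.0
```

```bash
python3 - <<'E'
from h import *
im=ctrl.snapshot('side'); cv2.imwrite('pics/side3.png',cv2.resize(im[140:300,250:410,::-1],None,fx=3.7,fy=3.7,interpolation=cv2.INTER_CUBIC))
o=ctrl.get_obs(); print(o['tool_pos'],o['orientation'],o['force'],o['opening'],o['joint_pos'])
E
```

```text
[0.41215581 0.15564876 0.10660344] [-1.79996052e+02 -5.94480099e-03  1.64543590e+02] [ 0.49244223  0.62272551 -0.6452703 ] 0.05368434497328196 [ 4.64930531e+01  5.23714897e+00 -3.72677404e+01 -4.59795615e-03
 -4.75013903e+01 -1.51946356e+02]
```

View pics/side3.png

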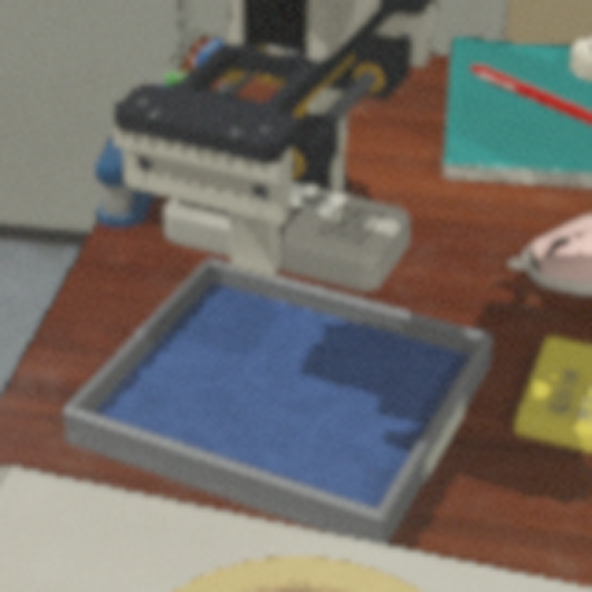

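The side view shows the handset level in the fingers, at about (290,240) in the crop, over the tray at (280,395). I'll lower it to a few millimetres above the lining.

Emit:
apply_moves:
  deltas:
    - {"fingers": 50, "delta_pos": [0, 1, 5], "angular": [0, 0, 0]}
    - {"fingers": 50, "delta_pos": [1, 2, 16], "angular": [0, 0, 0]}
    - {"fingers": 50, "delta_pos": [1, 3, 30], "angular": [0, 0, 0]}
    - {"fingers": 50, "delta_pos": [1, 3, 45], "angular": [0, 0, 0]}
    - {"fingers": 50, "delta_pos": [1, 3, 58], "angular": [0, 0, 0]}
    - {"fingers": 50, "delta_pos": [1, 3, 69], "angular": [0, 0, 0]}
    - {"fingers": 50, "delta_pos": [1, 3, 78], "angular": [0, 0, 0]}
    - {"fingers": 50, "delta_pos": [1, 3, 84], "angular": [0, 0, 0]}
    - {"fingers": 50, "delta_pos": [1, 3, 87], "angular": [0, 0, 0]}
    - {"fingers": 50, "delta_pos": [1, 3, 87], "angular": [0, 0, 0]}

```text
clock: 7.95
tool_pos: [0.4121, 0.1584, 0.0193]
orientation: [-180.0, -0.0, 164.5]
force: [1.1, 0.2, -0.8]
opening: 0.054
gripper_force: 30.0
```

Emit:
apply_moves:
  deltas:
    - {"fingers": 50, "delta_pos": [0, 0, 1], "angular": [0, 0, 0]}
    - {"fingers": 50, "delta_pos": [0, 0, 2], "angular": [0, 0, 0]}
    - {"fingers": 50, "delta_pos": [0, 0, 3], "angular": [0, 0, 0]}
    - {"fingers": 50, "delta_pos": [0, 0, 3], "angular": [0, 0, 0]}

```text
clock: 8.35
tool_pos: [0.4122, 0.1587, 0.0166]
orientation: [180.0, 0.0, 164.5]
force: [-0.3, -1.0, -2.3]
opening: 0.0538
gripper_force: 30.0
```

Emit:
apply_moves:
  deltas:
    - {"fingers": 50, "delta_pos": [0, 0, 0.5], "angular": [0, 0, 0]}
    - {"fingers": 50, "delta_pos": [0, 0, 1], "angular": [0, 0, 0]}
    - {"fingers": 50, "delta_pos": [0, 0, 1], "angular": [0, 0, 0]}

```text
clock: 8.65
tool_pos: [0.4122, 0.1586, 0.0155]
orientation: [-180.0, -0.0, 164.5]
force: [0.2, 0.0, -1.6]
opening: 0.0536
gripper_force: 30.0
```

Not touching yet, so I'll continue in half-millimetre steps.

Emit:
apply_moves:
  deltas:
    - {"fingers": 50, "delta_pos": [0, 0, 0.5], "angular": [0, 0, 0]}
    - {"fingers": 50, "delta_pos": [0, 0, 1], "angular": [0, 0, 0]}
    - {"fingers": 50, "delta_pos": [0, 0, 1], "angular": [0, 0, 0]}

```text
clock: 8.95
tool_pos: [0.4122, 0.1586, 0.0145]
orientation: [-180.0, -0.0, 164.5]
force: [1.3, 0.4, -2.3]
opening: 0.0542
gripper_force: 30.0
```

Emit:
apply_moves:
  deltas:
    - {"fingers": 50, "delta_pos": [0, 0, 0.5], "angular": [0, 0, 0]}
    - {"fingers": 50, "delta_pos": [0, 0, 0.5], "angular": [0, 0, 0]}

```text
clock: 9.15
tool_pos: [0.4122, 0.1586, 0.014]
orientation: [-180.0, -0.0, 164.5]
force: [-0.5, 0.4, -1.4]
opening: 0.0537
gripper_force: 30.0
```

Emit:
apply_moves:
  deltas:
    - {"fingers": 50, "delta_pos": [0, 0, 0.3], "angular": [0, 0, 0]}
    - {"fingers": 50, "delta_pos": [0, 0, 0.3], "angular": [0, 0, 0]}
    - {"fingers": 50, "delta_pos": [0, 0, 0.3], "angular": [0, 0, 0]}

```text
clock: 9.45
tool_pos: [0.4122, 0.1586, 0.0138]
orientation: [-180.0, -0.0, 164.5]
force: [0.9, 0.6, -1.6]
opening: 0.0534
gripper_force: 30.0
```

Emit:
apply_moves:
  deltas:
    - {"fingers": 50, "delta_pos": [0, 0, 0.3], "angular": [0, 0, 0]}
    - {"fingers": 50, "delta_pos": [0, 0, 0.3], "angular": [0, 0, 0]}
    - {"fingers": 50, "delta_pos": [0, 0, 0.3], "angular": [0, 0, 0]}

```text
clock: 9.75
tool_pos: [0.4122, 0.1586, 0.0135]
orientation: [180.0, 0.0, 164.5]
force: [-0.7, -0.2, 0.8]
opening: 0.0538
gripper_force: 30.0
```

Emit:
apply_moves:
  deltas:
    - {"fingers": 50, "delta_pos": [0, 0, 0.2], "angular": [0, 0, 0]}
    - {"fingers": 50, "delta_pos": [0, 0, 0.2], "angular": [0, 0, 0]}
    - {"fingers": 50, "delta_pos": [0, 0, 0.2], "angular": [0, 0, 0]}

```text
clock: 10.05
tool_pos: [0.4122, 0.1587, 0.0135]
orientation: [180.0, 0.0, 164.5]
force: [-1.3, -0.0, 6.1]
opening: 0.0538
gripper_force: 30.0
```

It's resting on the lining with 6 N up on the tool. I'll open the fingers a little at a time and retreat.

Emit:
apply_moves:
  deltas:
    - {"fingers": 55, "delta_pos": [0, 0, 0], "angular": [0, 0, 0]}
    - {"fingers": 58, "delta_pos": [0, 0, 0], "angular": [0, 0, 0]}
    - {"fingers": 62, "delta_pos": [0, 0, 0], "angular": [0, 0, 0]}
    - {"fingers": 66, "delta_pos": [0, 0, 0], "angular": [0, 0, 0]}
    - {"fingers": 70, "delta_pos": [0, 0, 0], "angular": [0, 0, 0]}
    - {"fingers": 70, "delta_pos": [0, 0, 0], "angular": [0, 0, 0]}
    - {"fingers": 70, "delta_pos": [0, 0, 0], "angular": [0, 0, 0]}

```text
clock: 10.75
tool_pos: [0.4122, 0.1586, 0.0133]
orientation: [180.0, -0.0, 164.5]
force: [0.0, -0.5, -0.2]
opening: 0.0697
gripper_force: 0.0
```

Emit:
apply_moves:
  deltas:
    - {"fingers": 70, "delta_pos": [0, 0, -5], "angular": [0, 0, 0]}
    - {"fingers": 70, "delta_pos": [0, 0, -14], "angular": [0, 0, 0]}
    - {"fingers": 70, "delta_pos": [0, 0, -28], "angular": [0, 0, 0]}
    - {"fingers": 70, "delta_pos": [0, 0, -48], "angular": [0, 0, 0]}
    - {"fingers": 70, "delta_pos": [0, 0, -72], "angular": [0, 0, 0]}
    - {"fingers": 70, "delta_pos": [0, 0, -100], "angular": [0, 0, 0]}
    - {"fingers": 70, "delta_pos": [0, 0, -128], "angular": [0, 0, 0]}
    - {"fingers": 70, "delta_pos": [0, 0, -154], "angular": [0, 0, 0]}
    - {"fingers": 70, "delta_pos": [0, 0, -172], "angular": [0, 0, 0]}
    - {"fingers": 70, "delta_pos": [0, 0, -180], "angular": [0, 0, 0]}

```text
clock: 11.75
tool_pos: [0.4128, 0.1591, 0.1959]
orientation: [179.8, 0.1, 164.5]
force: [-0.1, 0.1, -0.2]
opening: 0.07
gripper_force: 0.0
```

```bash
python3 - <<'E'
from h import *
im=ctrl.snapshot('side'); cv2.imwrite('pics/side4.png',cv2.resize(im[145:290,255:405,::-1],None,fx=4,fy=4,interpolation=cv2.INTER_CUBIC))
o=ctrl.get_obs(); print(o['clock'],o['tool_pos'],o['force'],o['opening'])
hsv=cv2.cvtColor(im,cv2.COLOR_RGB2HSV)
x0,y0=275,214; s=((hsv[:,:,1]<75)&(hsv[:,:,2]>110)).astype(np.uint8)*255
c=big(s,(290,222,368,268)); r=cv2.minAreaRect(c); print(cv2.contourArea(c),r)
P=plane('side',cv2.boxPoints(r),.025); print(P.round(4).tolist(),P.mean(0))
E
```

```text
11.8 [0.41294949 0.15916485 0.19598995] [0.22410269 0.01255677 1.45874512] 0.07026557067456769
1406.0 ((326.41357421875, 239.78109741210938), (61.684513092041016, 26.835338592529297), 17.102725982666016)
[[0.4765, 0.1866, 0.025], [0.4812, 0.0986, 0.025], [0.3504, 0.14, 0.025], [0.3573, 0.2186, 0.025]] [0.41634673 0.16092813 0.025     ]
```

View pics/side4.png

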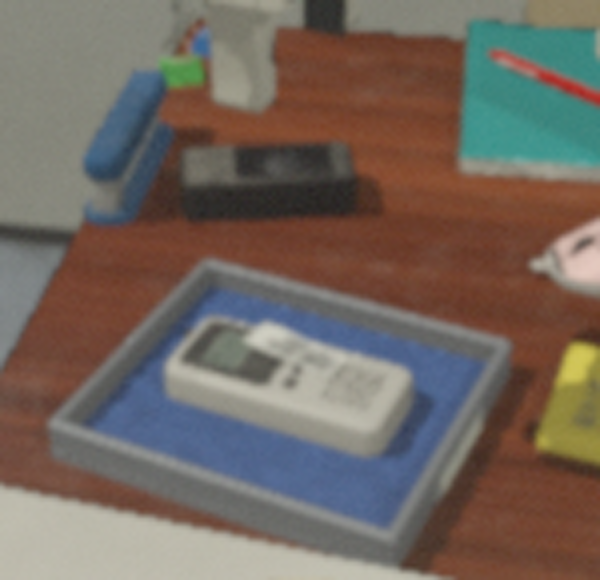

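The handset lies flat and face up at crop pixel (290,385), against a lining centre of about (290,388). It is parallel to the tray's long side, and the adapter is where it was. I'll hand in.

```bash
python3 -c "
from plant import ctrl
print(ctrl.close_job())"
```

```text
the job is handed in; nothing more can be done
None
```

I laid the handset flat and face up in the middle of the tray, lined up with its length, gripping with 30 N per finger and setting it down with about 6 N; the adapter stayed where it was and the job is handed in at about 12 s, though no verdict was returned.

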